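# Let the courier in

### The arm

A 6-joint arm with a two-finger parallel gripper is mounted at the origin on the work surface. World frame = base frame: x ahead of the robot, y to its left, z up, the work surface at z = 0. Lengths are in m, angles in rad, forces in N, time in s.
With the tool pointing down it reaches from about 0.25 to 0.775 m from the base axis. Payload 4 kg.
Tool frame: the origin (TCP) lies at the very end of the fingers, on their centre line; the grasp point (between the pads) lies r.pinch_z behind it (r.pinch_z is the distance from the TCP to the grasp point, in m); z points along the fingers, y is the line along which they close (so a half turn about z gives the same grasp; the last joint's range is limited). The gripper opens to 85 mm and grips with 20 to 120 N. Pads are 22 mm wide; open, the fingers measure 114 mm over their backs; the gripper's body (76 mm by 85 mm) begins 54 mm behind the grasp point. The pads swing forward as they close: fully open they stand 13 mm farther back than shut.
Start: joints at [1.123, 0.087, 1.371, -0, 1.684, -0.103], TCP at [0.186, 0.518, 0.199] pointing down, gripper open.
Joint ranges: [-3.1, 3.1], [-0.76, 2.03], [0.27, 2.55], [-1.08, 4.22], [0.17, 2.65], [-2.57, 2.57]. Speed limits (rad/s): [2.79, 2.79, 3.14, 3.14, 3.14, 3.14].

### API

Orientations are given as a rotation vector (axis times angle).
In Python, from bench import sensors, cams, r gives the robot as it stands.
- The arm moves only by the tool move_arm, never from a script. Its argument "deltas" is a list of rows, each a list of 3 entries, a list of its own where there are three numbers: the shift along the tool's x, y, z in cm, then the turn, a rotation vector about the tool's x, y, z in rad, then the opening, from 0 (shut) to 1 (fully open). A call has 1 to 20 rows; each row is the pose to reach, as a shift and turn from the pose commanded when the call began, along the tool's axes at that moment; what a row does not reach only later rows make up. A row lasts 1/8 s, in which the tool goes at most 62.5 mm and 10.7 degrees, less where a joint would pass 70% of its speed; a pose out of reach is approached as far as the arm can. A call with a gripper value outside its range is refused whole. The fingers move at their own pace and stop on an object; the grip force is fixed at half the most. Time passes only in rows, so rows that repeat a pose let the fingers close. It gives the time, the measured TCP pose, the force, the opening and the grip force at its end, in the units of the state.
- sensors.state(): the state, without advancing time (a new reading comes with each control period).
- cams.camera(name): name is "side" or "top"; returns (picture, depth): 400x640x3 uint8, blue, green, red; 400x640 float32, m along the optical axis (not along the pixel's ray), 0 where there is no reading.
- cams.get_calibration(name): a dict with "mtx" (3x3 intrinsics, pixels), "T" (4x4, takes a point from camera to world coordinates). Camera axes: x right, y up, looking along -z (the intrinsics and any distortion apply to the point x, -y, -z); pixel columns grow to the right and rows downward; lengths in m; the calibration is good to about 2 mm. A picture is of the moment at which its call begins. get_calibration takes no time and is no camera call.
- r.sign_off(): hands the job in; it is judged then, once.
The state is a dict: "t": time; "qpos": joint angles; "qvel": joint speeds; "tau": joint torques, N m; "position": TCP position; "ee_rot": TCP orientation; "wrist_force": force on the tool from outside, world axes, zero at the start; "torque": the same for the moment, N m; "opening": finger opening in m; "finger_force": force on a finger pad.
Only numpy, scipy, OpenCV 4.12 (cv2) and the standard library are available. Lean on these libraries where they do the work, as an engineer would, in place of code of your own. Each camera call takes 0.05 s, during which the arm holds its last target. There are 200 camera calls.

### The job

A courier is waiting at the gate: with a light fingertip press each, first push the intercom's wide bar key fully down, then the square key of the gate release fully down (both stay down by themselves), and last ring the counter bell by pressing its plunger and letting go, to call the storekeeper. Press only, gently: do not pick up or shove the bell, the gate release or the handset, do not press the intercom's round alarm key, and leave everything else on the desk where it is.

Things in the scene. Friction and masses are not known exactly. Their poses are not given: they have to be found in the camera images.
- intercom: the desk intercom: a grey box 180 x 180 mm, flat top 50 mm above the table, fixed to the table; origin at the centre of its underside, own z up. Own x points from its near edge to its far edge. Its handset lies on its +y half; on the -y half lie the bar key (at x = -55, y = -38 mm), speaker slots, and the round key (at x = +58, y = -38 mm).
- talk_top (a point): centre of the top face of the intercom's bar key: a grey key 26 mm along the intercom's x, 62 mm along its y. It stands 10 mm proud of the intercom's top (60 mm above the table) when up and sinks 8 mm; the point moves with the key.
- talk_key (a joint): how far the bar key is down: 0 = up, 0.008 m = fully down. It resists with about 3 N all the way and stays wherever it is left.
- alarm_top (a point): centre of the top face of the intercom's round key (alarm; to be left alone): grey, 24 mm across, 10 mm proud, 60 mm above the table.
- alarm_key (a joint): how far the round key is down: 0 = up, 0.008 m = fully down; 2 N pushes it and it stays down.
- handset: the intercom's grey handset, 190 mm long, 50 mm wide, 35 mm high, lying loose along the intercom's x on its top, its centre line at intercom y = +50 mm (its top is 85 mm above the table); origin at the centre of its underside.
- release: the gate release: a loose grey box 120 x 85 mm, flat top 40 mm above the table, about 0.45 kg; origin at the centre of its underside, own z up. Its one square key is at own x = -20 mm, y = 0; two dark grooves cross the rest of the top.
- gate_top (a point): centre of the top face of the gate release's square key: grey, 38 x 38 mm, 10 mm proud of the box (50 mm above the table) when up, sinks 8 mm; the point moves with the key.
- gate_key (a joint): how far the square key is down: 0 = up, 0.008 m = fully down. It resists with about 3 N all the way and stays wherever it is left.
- bell: the counter bell: a loose round steel dome on a black foot, 90 mm across, dome 45 mm high, about 0.28 kg; origin at the centre of its underside.
- bell_top (a point): centre of the top of the bell's plunger: a steel button 20 mm across on a thin stem at the top of the dome, 60 mm above the table when up; the point moves with the plunger.
- plunger (a joint): how far the bell's plunger is down: 0 = up, 0.008 m = fully down. A spring pushes back with 1 N at the top and 4 N fully down, and lifts it again when let go; the bell rings beyond 0.005 m.
- mouse: a black computer mouse, 95 x 60 x 32 mm, loose, to be left where it stands; origin on its underside near the middle.
- carton_small: a small brown carton, 50 x 65 x 45 mm, loose, to be left where it stands; origin at the centre of its underside.
- carton_large: a larger brown carton, 90 x 110 x 70 mm, loose, to be left where it stands; origin at the centre of its underside.
- tape: a brown roll of tape standing on its flat side, 96 mm across, 45 mm high, loose, to be left where it stands; origin at the centre of its underside.
- mug: a white mug, 80 mm across and 90 mm high, with a handle, loose, to be left where it stands; origin at the centre of its underside.
- stapler: a black stapler, 130 x 34 mm, 53 mm high, loose, to be left where it stands; origin at the centre of its underside.
- calculator: a flat black calculator, 150 x 100 x 19 mm, loose, to be left where it stands; origin at the centre of its underside.
There are look-alikes about, which are no part of the job. What is shaped like the bell but orange or pink is not meant. Leave any blue look-alike of the release alone.

How it is judged:
On the way, in this order (a step that is already met when the one before it is completed fails the run):
1. the intercom's bar key is down (value of joint talk_key above 0.005 m), for 0.1 s.
2. the gate release's square key is down (value of joint gate_key above 0.005 m), for 0.1 s.
3. the bell's plunger is pressed (value of joint plunger above 0.005 m), for 0.02 s.
4. the plunger is let go (value of joint plunger below 0.002 m and angle between bell's own z axis and vertical below 0.05 rad and linear speed of bell below 0.02 m/s), for 0.1 s.
At the end, for the whole second after the job is handed in: Bar key and square key more than 5 mm down, the bell's plunger back up (within 2 mm), the round alarm key up (within 2 mm), bell and gate release upright and within 25 mm of where they stood, handset on the intercom within 25 mm of its place, all other things within 30 mm of theirs (all of step 4 and value of joint each of talk_key, gate_key above 0.005 m and value of joint alarm_key below 0.002 m and distance of each of bell, release, handset from where it was at the start of the episode below 0.025 m and angle between release's own z axis and vertical below 0.05 rad and distance of each of mouse, carton_small, carton_large, tape, mug, stapler, calculator from where it was at the start of the episode below 0.03 m); the robot touches nothing.
It fails at once if out of order: the gate key is pressed before the intercom's bar key is down, or the bell is rung before the gate key is down ((value of joint gate_key above 0.003 m and value of joint talk_key below 0.005 m) or (value of joint plunger above 0.004 m and value of joint gate_key below 0.005 m)).
It fails at once if the round alarm key is pressed (3 mm or more) (value of joint alarm_key above 0.003 m).
It fails at once if a device is pressed or hit harder than 25 N (contact force between any of the fingers, the arm and intercom above 25 N or contact force between any of the fingers, the arm and release above 25 N or contact force between any of the fingers, the arm and bell above 25 N).
It fails at once if the bell, the gate release or the handset is lifted (10 mm), tipped or shoved away (25 mm) ((height (world z) of any of bell, release above 0.01 m or distance of any of bell, release from where it was at the start of the episode above 0.025 m or angle between any of bell, release's own z axis and vertical above 0.3 rad) or (distance of handset from where it was at the start of the episode above 0.025 m or z of handset in the frame of intercom above 0.06 m)).
It fails at once if another thing on the desk is displaced by more than 30 mm (distance of any of mouse, carton_small, carton_large, tape, mug, stapler, calculator from where it was at the start of the episode above 0.03 m).
It also fails if it takes over 46 s, if anything falls off the work surface, if the arm or the gripper's body presses on something with over 40 N, if the wrist force passes 120 N, or if a joint passes its speed limit or range.

## Working session

There is one attempt and no reset: what is moved stays moved. The work goes in short steps, Python scripts to look and compute and a tool call to move; the robot and the scene stay as the last step left them, time stands still between calls to the robot, and variables do not carry over. Pictures are saved under pics/ and viewed, at most 10 in all, crops included, and the job is handed in when it is done.

Besides the shell and the picture viewer there is one more tool, called after "Call:" as name([rows], argument=value, ...), one row to a line, values as JSON. move_arm: Moves the arm, as the interface text tells. Its arguments: {"type":"object","properties":{"deltas":{"type":"array","items":{"type":"array"}}},"required":["deltas"]}

```bash
mkdir -p pics; cat > h.py <<'E'
import numpy as np, cv2
from bench import sensors, cams, r
def world(name, depth):
    c=cams.get_calibration(name); K=c["mtx"]; T=c["T"]
    v,u=np.mgrid[0:400,0:640]
    p=np.stack([(u-K[0,2])/K[0,0]*depth, -(v-K[1,2])/K[1,1]*depth, -depth, np.ones_like(depth)],-1)
    return (p@T.T)[...,:3]
E
python3 - <<'E'
from h import *
for n in("top","side"):
    im,d=cams.camera(n); cv2.imwrite(f"pics/{n}0.png",im); np.savez(f"{n}0.npz",im=im,w=world(n,d),d=d)
    c=cams.get_calibration(n); print(n,{k:(np.round(v,3).tolist() if hasattr(v,'shape') else v) for k,v in c.items()})
print(sensors.state(), r.pinch_z)
E
```

```text
top {'mtx': [[417.888, 0.0, 317.841], [0.0, 417.888, 189.21], [0.0, 0.0, 1.0]], 'T': [[-0.011, 0.978, -0.21, 0.256], [-1.0, -0.012, -0.003, -0.01], [-0.005, 0.21, 0.978, 1.535], [0.0, 0.0, 0.0, 1.0]]}
side {'mtx': [[441.818, 0.0, 325.931], [0.0, 441.818, 197.465], [0.0, 0.0, 1.0]], 'T': [[0.921, 0.249, -0.298, 0.159], [-0.389, 0.581, -0.715, -0.946], [-0.005, 0.775, 0.632, 0.909], [0.0, 0.0, 0.0, 1.0]]}
{'t': 0.1, 'qpos': array([ 1.12290383e+00,  8.79335927e-02,  1.37214644e+00,  2.04646060e-06,
        1.68361262e+00, -1.03113233e-01]), 'qvel': array([-0.00110215, -0.00065755, -0.00165834, -0.00038166, -0.00023359,
        0.00039395]), 'tau': array([ 2.08060730e-03, -3.53017223e+01, -3.14217603e+01, -1.07043800e-04,
        7.96080683e-03, -4.64208836e-05]), 'position': array([0.18567348, 0.51714809, 0.19740559]), 'ee_rot': array([-0.53880058, -3.09446069,  0.00317283]), 'wrist_force': array([-0.42804796,  0.24932512,  1.0457856 ]), 'torque': array([-0.04161966, -0.00027703,  0.00641106]), 'finger_force': 0.0, 'opening': 0.08546253855597824} 0.0187
```

View pics/top0.png

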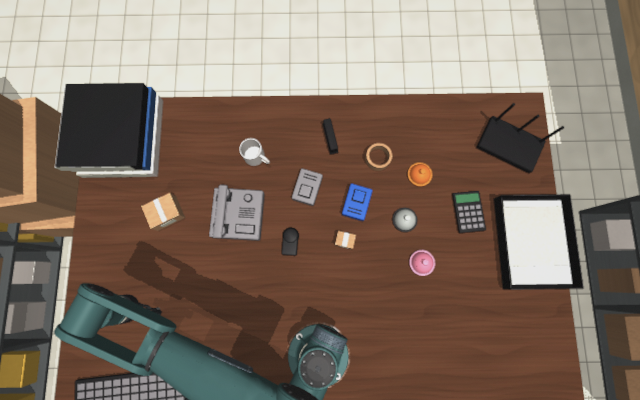

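View pics/side0.png

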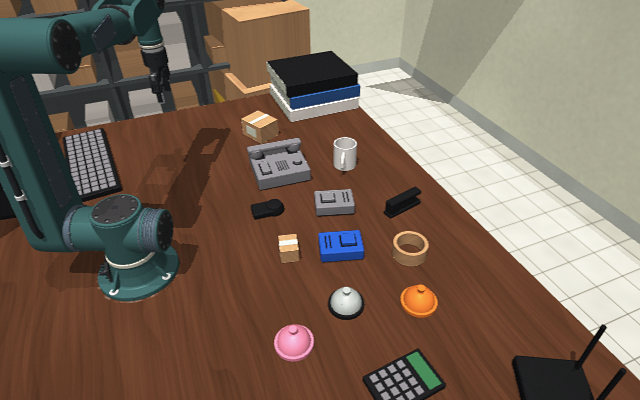

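The top view shows the intercom at about (237,214), with the bar key near (243,228) and the round key near (248,198). The grey release is at (307,187), the steel bell at (404,219), and the blue, pink and orange look-alikes stand nearby. Next I'll measure heights and positions.

```bash
python3 - <<'E'
from h import *
from scipy import ndimage as nd
z=np.load("top0.npz"); w=z["w"]; im=z["im"]
c=im[140:260,200:440]; cv2.imwrite("pics/crop.png",cv2.resize(c[:, :130],None,fx=6,fy=5,interpolation=cv2.INTER_CUBIC))
def region(n,u0,u1,v0,v1,zlo,zhi):
    W=w[v0:v1,u0:u1]; m=(W[...,2]>zlo)&(W[...,2]<zhi); lab,k=nd.label(m)
    for i in range(1,k+1):
        P=W[lab==i]
        if len(P)<5: continue
        vv,uu=np.nonzero(lab==i)
        (cx,cy),(a,b),an=cv2.minAreaRect((P[:,:2]*1000).astype(np.float32))
        print(n,len(P),"px",(uu.mean()+u0).round(1),(vv.mean()+v0).round(1),"med",np.median(P,0).round(4),"rect",round(cx,1),round(cy,1),round(a,1),round(b,1),round(an,1))
region("icom",205,270,180,245,.04,.1)
region("icomkeys",205,270,180,245,.0555,.066)
region("handset",205,270,180,245,.075,.1)
region("rel",288,326,165,210,.03,.06)
region("relkey",288,326,165,210,.0455,.06)
region("bell",388,420,202,236,.015,.08)
region("belltop",388,420,202,236,.053,.08)
E
```

```text
icom 2496 px 235.6 213.4 med [0.488  0.2917 0.0523] rect 490.2 291.6 181.9 189.5 85.4
icomkeys 33 px 247.2 197.6 med [0.5448 0.2496 0.0601] rect 545.8 249.4 21.0 22.4 11.8
icomkeys 116 px 244.0 228.6 med [0.4326 0.2579 0.0605] rect 432.5 258.3 64.8 28.5 89.3
handset 525 px 219.8 211.1 med [0.4932 0.3395 0.0845] rect 494.0 340.2 44.1 189.7 86.3
rel 736 px 306.4 186.6 med [0.5868 0.0374 0.0408] rect 589.3 35.7 84.6 121.8 71.9
relkey 103 px 304.9 190.6 med [0.5698 0.0412 0.0504] rect 571.1 42.4 40.2 45.2 75.2
bell 343 px 404.7 219.2 med [ 0.4638 -0.3171  0.0352] rect 466.3 -320.9 75.5 75.1 29.6
belltop 24 px 406.9 217.5 med [ 0.4663 -0.3202  0.0604] rect 466.6 -321.3 19.2 15.1 0.8
```

View pics/crop.png

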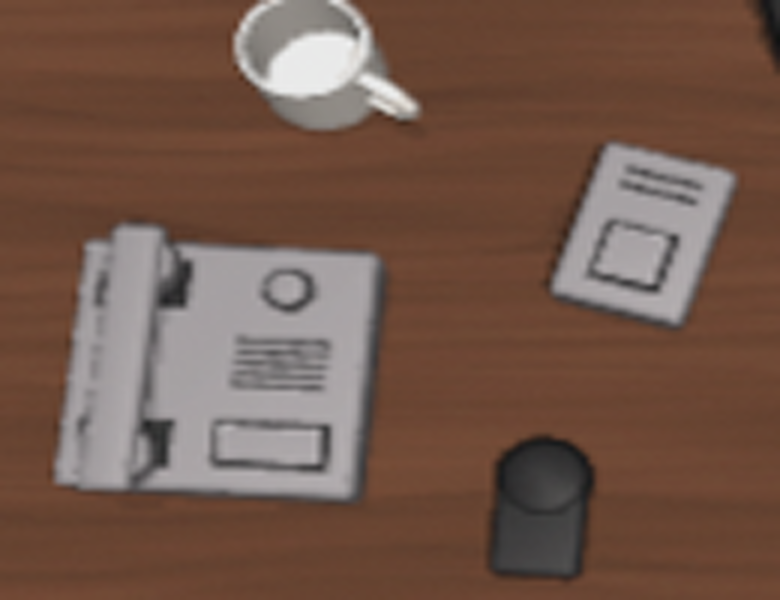

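```bash
cat >> h.py <<'E'
from scipy.spatial.transform import Rotation as Ro
def to(*pts):
    s=sensors.state(); R=Ro.from_rotvec(s["ee_rot"]).as_matrix()
    print("t",s["t"],"pos",s["position"].round(4),"F",s["wrist_force"].round(2),"op",round(s["opening"],4),"\nR",R.round(3).tolist())
    for p in pts: print(p,"-> cm",((np.array(p)-s["position"])@R*100).round(2))
E
python3 -c "
from h import *
to((.4325,.258,.16),(.4325,.258,.075))"
```

```text
t 0.1 pos [0.1857 0.5171 0.1974] F [-0.43  0.25  1.05] op 0.0855 
R [[-0.941, 0.338, -0.001], [0.338, 0.941, -0.002], [0.0, -0.002, -1.0]]
(0.4325, 0.258, 0.16) -> cm [-31.99 -16.04   3.77]
(0.4325, 0.258, 0.075) -> cm [-31.99 -16.02  12.27]
```

Call:
move_arm([
  [[-5, -2.5, 1], [0, 0, 0], 0],
  [[-10, -5, 2], [0, 0, 0], 0],
  [[-15, -7.5, 3], [0, 0, 0], 0],
  [[-20, -10, 3.5], [0, 0, 0], 0],
  [[-25, -12.5, 3.7], [0, 0, 0], 0],
  [[-30, -15, 3.7], [0, 0, 0], 0],
  [[-32, -16, 4], [0, 0, 0], 0],
  [[-32, -16, 7], [0, 0, 0], 0],
  [[-32, -16, 10], [0, 0, 0], 0],
  [[-32, -16, 10.5], [0, 0, 0], 0],
  [[-32, -16, 10.5], [0, 0, 0], 0],
  [[-32, -16, 10.5], [0, 0, 0], 0],
])

```text
t: 1.6
position: [0.4339, 0.2595, 0.0952]
ee_rot: [0.538, 3.093, 0.003]
wrist_force: [0.7, -0.0, -0.2]
opening: -0.0002
finger_force: 0.0
```

```bash
python3 - <<'E'
from h import *
for n in("side",):
    im,d=cams.camera(n); cv2.imwrite("pics/s1.png",cv2.resize(im[90:220,200:360],None,fx=4.5,fy=4.5))
    w=world(n,d)
    W=w[100:215,220:350].reshape(-1,3); m=(W[:,2]>.065)&(np.hypot(W[:,0]-.434,W[:,1]-.2595)<.035)
    P=W[m]; o=P[P[:,2].argsort()[:12]]; print(o.round(4))
to((.4325,.258,.06))
E
```

```text
[[0.4285 0.2554 0.1254]
 [0.4314 0.2537 0.1256]
 [0.4252 0.255  0.1265]
 [0.4337 0.2495 0.1276]
 [0.4383 0.2534 0.1279]
 [0.4411 0.2512 0.1285]
 [0.4361 0.2454 0.1294]
 [0.4223 0.2551 0.131 ]
 [0.4337 0.2475 0.1326]
 [0.4241 0.2486 0.1344]
 [0.4406 0.2477 0.1345]
 [0.4373 0.2476 0.1354]]
t 1.65 pos [0.4339 0.2595 0.0952] F [-0.82  0.21 -0.1 ] op -0.0002 
R [[-0.941, 0.338, 0.003], [0.338, 0.941, 0.001], [-0.002, 0.002, -1.0]]
(0.4325, 0.258, 0.06) -> cm [ 0.09 -0.2   3.52]
```

View pics/s1.png

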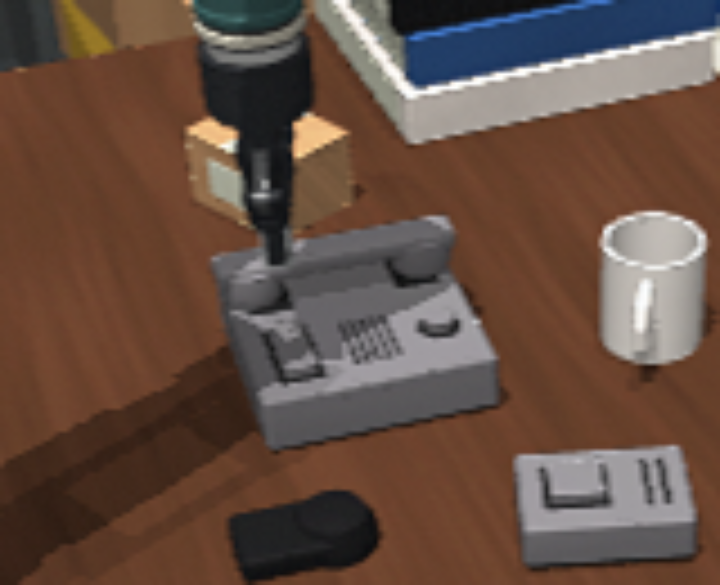

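The crop shows the closed fingertips at about (275,262), which is full-image (261,148), above the bar key at about (265,168). I'll project the reported TCP into this view to check it.

```bash
python3 - <<'E'
from h import *
c=cams.get_calibration("side");K=c["mtx"];Ti=np.linalg.inv(c["T"])
for p in((.4339,.2595,.0952),(.4325,.258,.060)):
    q=Ti[:3,:3]@p+Ti[:3,3]; print(p,K[0,0]*q[0]/-q[2]+K[0,2],-K[1,1]*q[1]/-q[2]+K[1,2], -q[2])
im,d=cams.camera("side"); 
print(d[140:152,256:266].round(3)); print(world("side",d)[140:152,261].round(3))
E
```

```text
(0.4339, 0.2595, 0.0952) 262.12817559635016 155.7462133233501 1.4587533254682792
(0.4325, 0.258, 0.06) 262.8664092994198 164.8421288349468 1.4795078117159042
[[1.377 1.381 1.382 1.384 1.383 1.383 1.383 1.386 1.704 1.702]
 [1.388 1.413 1.41  1.405 1.402 1.401 1.408 1.413 1.423 1.712]
 [1.706 1.416 1.4   1.405 1.415 1.41  1.406 1.42  1.426 1.709]
 [1.706 1.417 1.407 1.409 1.41  1.407 1.41  1.422 1.424 1.543]
 [1.694 1.425 1.413 1.409 1.41  1.406 1.414 1.426 1.422 1.54 ]
 [1.536 1.53  1.423 1.419 1.417 1.42  1.416 1.42  1.422 1.534]
 [1.531 1.524 0.    1.42  1.423 1.423 1.413 1.422 1.428 1.525]
 [1.524 1.522 1.432 1.42  1.423 1.421 1.423 1.425 1.424 1.522]
 [1.514 1.526 1.429 1.424 1.42  1.428 1.421 1.432 1.429 1.526]
 [1.517 1.522 1.514 1.431 1.435 1.433 1.434 1.432 1.525 1.523]
 [1.519 1.519 0.    1.518 1.526 1.519 1.525 1.524 1.528 1.528]
 [1.516 1.517 1.514 1.518 1.527 1.527 1.527 1.526 1.521 1.536]]
[[0.429 0.227 0.176]
 [0.431 0.241 0.164]
 [0.432 0.246 0.157]
 [0.431 0.242 0.155]
 [0.43  0.239 0.154]
 [0.432 0.249 0.143]
 [0.432 0.249 0.14 ]
 [0.431 0.246 0.138]
 [0.431 0.25  0.132]
 [0.431 0.252 0.127]
 [0.447 0.322 0.077]
 [0.447 0.327 0.07 ]]
```

The picture puts the tip at z of about 0.125, but the reported z is 0.095. I'll descend with care and re-measure the tip.

Call:
move_arm([
  [[0.1, -0.2, 0.5], [0, 0, 0], 0],
  [[0.1, -0.2, 1.0], [0, 0, 0], 0],
  [[0.1, -0.2, 1.5], [0, 0, 0], 0],
  [[0.1, -0.2, 2.0], [0, 0, 0], 0],
  [[0.1, -0.2, 2.2], [0, 0, 0], 0],
  [[0.1, -0.2, 2.2], [0, 0, 0], 0],
])

```text
t: 2.45
position: [0.4313, 0.2573, 0.0713]
ee_rot: [-0.539, -3.095, 0.0]
wrist_force: [-0.5, 0.2, -0.3]
opening: 0.0002
finger_force: 0.0
```

```bash
cat >> h.py <<'E'
def tip():
    "height and place of the finger's lower end on its side-camera face"
    p=sensors.state()["position"]; im,d=cams.camera("side"); w=world("side",d)
    c=cams.get_calibration("side");K=c["mtx"];Ti=np.linalg.inv(c["T"]); q=Ti[:3,:3]@p+Ti[:3,3]
    u=int(round(K[0,0]*q[0]/-q[2]+K[0,2])); v=int(round(-K[1,1]*q[1]/-q[2]+K[1,2]))
    print("TCP px",u,v); print(np.c_[np.arange(v-12,v+5),w[v-12:v+5,u].round(3),w[v-12:v+5,u+2].round(3)]); return im
E
python3 -c "
from h import *
to((.4325,.258,.06)); im=tip(); cv2.imwrite('pics/s2.png',cv2.resize(im[110:200,220:340],None,fx=6,fy=6))"
```

```text
t 2.45 pos [0.4313 0.2573 0.0713] F [-0.45  0.22 -0.26] op 0.0002 
R [[-0.941, 0.338, -0.0], [0.338, 0.941, -0.0], [0.0, -0.0, -1.0]]
(0.4325, 0.258, 0.06) -> cm [-0.09  0.11  1.13]
TCP px 262 162
[[1.50e+02 4.31e-01 2.41e-01 1.29e-01 4.40e-01 2.51e-01 1.21e-01]
 [1.51e+02 4.31e-01 2.42e-01 1.25e-01 4.38e-01 2.44e-01 1.22e-01]
 [1.52e+02 4.31e-01 2.41e-01 1.22e-01 4.38e-01 2.42e-01 1.19e-01]
 [1.53e+02 4.30e-01 2.41e-01 1.18e-01 4.38e-01 2.47e-01 1.13e-01]
 [1.54e+02 4.30e-01 2.40e-01 1.15e-01 4.37e-01 2.45e-01 1.10e-01]
 [1.55e+02 4.30e-01 2.45e-01 1.08e-01 4.38e-01 2.48e-01 1.04e-01]
 [1.56e+02 4.50e-01 3.31e-01 4.60e-02 4.55e-01 3.24e-01 4.90e-02]
 [1.57e+02 4.47e-01 3.23e-01 4.70e-02 4.54e-01 3.19e-01 4.80e-02]
 [1.58e+02 4.45e-01 3.14e-01 4.90e-02 4.52e-01 3.13e-01 4.80e-02]
 [1.59e+02 4.43e-01 3.08e-01 4.90e-02 4.51e-01 3.13e-01 4.40e-02]
 [1.60e+02 4.42e-01 3.04e-01 4.80e-02 4.49e-01 3.03e-01 4.70e-02]
 [1.61e+02 4.40e-01 2.99e-01 4.80e-02 4.43e-01 2.80e-01 5.90e-02]
 [1.62e+02 4.36e-01 2.80e-01 5.70e-02 4.42e-01 2.76e-01 5.80e-02]
 [1.63e+02 4.33e-01 2.71e-01 5.90e-02 4.39e-01 2.65e-01 6.10e-02]
 [1.64e+02 4.31e-01 2.61e-01 6.20e-02 4.38e-01 2.65e-01 5.80e-02]
 [1.65e+02 4.30e-01 2.58e-01 6.00e-02 4.36e-01 2.57e-01 5.90e-02]
 [1.66e+02 4.28e-01 2.53e-01 6.00e-02 4.35e-01 2.52e-01 5.80e-02]]
```

View pics/s2.png

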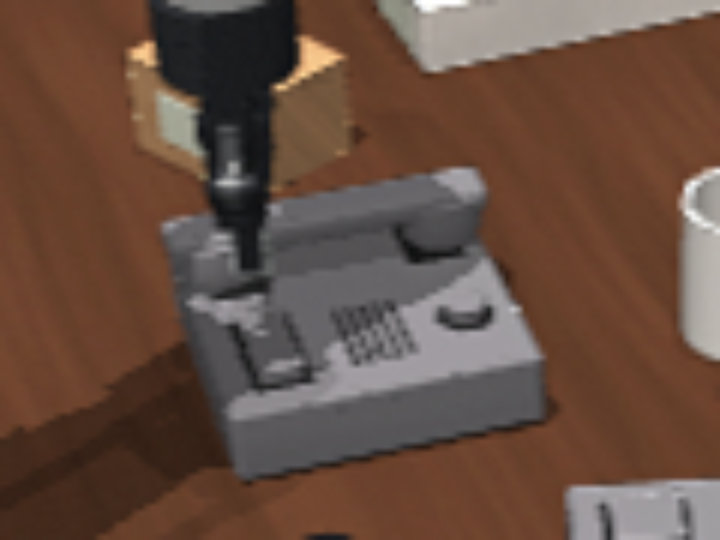

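The image again shows the tip well above the key, at about (250,265) in the crop, or z of about 0.10, against a reported 0.071. The key yields over 8 mm, so I'll go down in steps shorter than its travel and watch the force.

Call:
move_arm([
  [[-0.1, 0.1, 0.5], [0, 0, 0], 0],
  [[-0.1, 0.1, 1.0], [0, 0, 0], 0],
  [[-0.1, 0.1, 1.3], [0, 0, 0], 0],
  [[-0.1, 0.1, 1.4], [0, 0, 0], 0],
  [[-0.1, 0.1, 1.4], [0, 0, 0], 0],
])

```text
t: 3.12
position: [0.4326, 0.258, 0.0575]
ee_rot: [-0.539, -3.095, -0.0]
wrist_force: [-0.3, 0.4, -0.5]
opening: 0.0
finger_force: 0.0
```

```bash
python3 -c "
from h import *
to((.4325,.258,.06)); im=tip()"
```

```text
t 3.125 pos [0.4326 0.258  0.0575] F [-0.32  0.36 -0.5 ] op 0.0 
R [[-0.941, 0.338, -0.0], [0.338, 0.941, 0.0], [0.0, 0.0, -1.0]]
(0.4325, 0.258, 0.06) -> cm [ 0.01 -0.   -0.25]
TCP px 263 165
[[1.53e+02 4.34e-01 2.42e-01 1.17e-01 4.43e-01 2.52e-01 1.08e-01]
 [1.54e+02 4.33e-01 2.42e-01 1.13e-01 4.43e-01 2.54e-01 1.03e-01]
 [1.55e+02 4.33e-01 2.43e-01 1.08e-01 4.42e-01 2.50e-01 1.02e-01]
 [1.56e+02 4.32e-01 2.41e-01 1.06e-01 4.41e-01 2.49e-01 9.90e-02]
 [1.57e+02 4.34e-01 2.49e-01 9.70e-02 4.39e-01 2.41e-01 1.00e-01]
 [1.58e+02 4.31e-01 2.38e-01 1.01e-01 4.41e-01 2.52e-01 8.90e-02]
 [1.59e+02 4.34e-01 2.52e-01 8.70e-02 4.53e-01 3.04e-01 4.90e-02]
 [1.60e+02 4.45e-01 3.02e-01 4.80e-02 4.52e-01 3.01e-01 4.70e-02]
 [1.61e+02 4.40e-01 2.82e-01 5.90e-02 4.46e-01 2.80e-01 5.80e-02]
 [1.62e+02 4.39e-01 2.78e-01 5.70e-02 4.45e-01 2.75e-01 5.80e-02]
 [1.63e+02 4.37e-01 2.72e-01 5.70e-02 4.44e-01 2.73e-01 5.50e-02]
 [1.64e+02 4.34e-01 2.61e-01 6.10e-02 4.42e-01 2.64e-01 5.70e-02]
 [1.65e+02 4.34e-01 2.64e-01 5.50e-02 4.39e-01 2.53e-01 6.10e-02]
 [1.66e+02 4.32e-01 2.58e-01 5.60e-02 4.38e-01 2.53e-01 5.70e-02]
 [1.67e+02 4.30e-01 2.50e-01 5.70e-02 4.37e-01 2.48e-01 5.70e-02]
 [1.68e+02 4.28e-01 2.43e-01 5.80e-02 4.35e-01 2.43e-01 5.60e-02]
 [1.69e+02 4.26e-01 2.35e-01 6.00e-02 4.32e-01 2.30e-01 6.10e-02]]
```

No force at a reported z below the key top, so the reported z reads about 28 mm low and the gap is about 26 mm. Going down further in guarded steps.

Call:
move_arm([
  [[0, 0, 0.5], [0, 0, 0], 0],
  [[0, 0, 1.0], [0, 0, 0], 0],
  [[0, 0, 1.5], [0, 0, 0], 0],
  [[0, 0, 1.9], [0, 0, 0], 0],
  [[0, 0, 1.9], [0, 0, 0], 0],
  [[0, 0, 1.9], [0, 0, 0], 0],
])

```text
t: 3.92
position: [0.4328, 0.258, 0.0387]
ee_rot: [0.539, 3.095, 0.0]
wrist_force: [0.7, 0.6, 0.5]
opening: -0.0
finger_force: 0.0
```

```bash
python3 -c "
from h import *
to((.4325,.258,.06)); im=tip();cv2.imwrite('pics/s3.png',cv2.resize(im[120:190,230:320],None,fx=7,fy=7))"
```

```text
t 3.925 pos [0.4328 0.258  0.0387] F [0.66 0.59 0.49] op -0.0 
R [[-0.941, 0.338, 0.0], [0.338, 0.941, 0.0], [-0.0, 0.0, -1.0]]
(0.4325, 0.258, 0.06) -> cm [ 0.03 -0.01 -2.13]
TCP px 264 170
[[1.58e+02 4.37e-01 2.49e-01 9.20e-02 4.59e-01 3.13e-01 4.60e-02]
 [1.59e+02 4.36e-01 2.48e-01 8.90e-02 4.56e-01 3.04e-01 4.90e-02]
 [1.60e+02 4.35e-01 2.45e-01 8.70e-02 4.55e-01 2.99e-01 4.80e-02]
 [1.61e+02 4.34e-01 2.42e-01 8.60e-02 4.53e-01 2.95e-01 4.70e-02]
 [1.62e+02 4.33e-01 2.39e-01 8.30e-02 4.47e-01 2.70e-01 6.00e-02]
 [1.63e+02 4.33e-01 2.41e-01 7.80e-02 4.46e-01 2.66e-01 5.90e-02]
 [1.64e+02 4.38e-01 2.63e-01 5.80e-02 4.44e-01 2.60e-01 5.90e-02]
 [1.65e+02 4.36e-01 2.57e-01 5.90e-02 4.42e-01 2.54e-01 5.90e-02]
 [1.66e+02 4.34e-01 2.49e-01 6.10e-02 4.40e-01 2.48e-01 5.90e-02]
 [1.67e+02 4.33e-01 2.47e-01 5.80e-02 4.39e-01 2.45e-01 5.80e-02]
 [1.68e+02 4.31e-01 2.41e-01 5.80e-02 4.39e-01 2.44e-01 5.50e-02]
 [1.69e+02 4.30e-01 2.37e-01 5.70e-02 4.36e-01 2.33e-01 5.90e-02]
 [1.70e+02 4.27e-01 2.28e-01 6.00e-02 4.35e-01 2.31e-01 5.60e-02]
 [1.71e+02 4.27e-01 2.27e-01 5.70e-02 4.33e-01 2.24e-01 5.70e-02]
 [1.72e+02 4.26e-01 2.25e-01 5.40e-02 4.32e-01 2.22e-01 5.50e-02]
 [1.73e+02 4.25e-01 2.21e-01 5.30e-02 4.32e-01 2.23e-01 5.00e-02]
 [1.74e+02 4.25e-01 2.24e-01 4.70e-02 4.31e-01 2.19e-01 4.90e-02]]
```

View pics/s3.png

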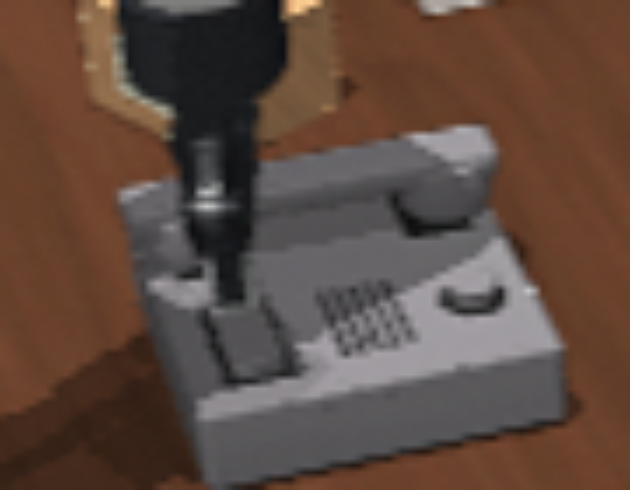

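The tip is at crop (232,305), full-image (263,163), directly over the key's middle and about 5 mm above it. Stepping 6 mm now, less than the key's travel.

Call:
move_arm([
  [[0, 0, 0.2], [0, 0, 0], 0],
  [[0, 0, 0.4], [0, 0, 0], 0],
  [[0, 0, 0.6], [0, 0, 0], 0],
  [[0, 0, 0.6], [0, 0, 0], 0],
])

```text
t: 4.47
position: [0.4325, 0.2579, 0.0322]
ee_rot: [-0.539, -3.095, 0.0]
wrist_force: [0.2, -0.3, 0.1]
opening: -0.0001
finger_force: 0.0
```

Call:
move_arm([
  [[0, 0, 0.2], [0, 0, 0], 0],
  [[0, 0, 0.4], [0, 0, 0], 0],
  [[0, 0, 0.4], [0, 0, 0], 0],
])

```text
t: 4.85
position: [0.4325, 0.2579, 0.0283]
ee_rot: [-0.539, -3.095, 0.0]
wrist_force: [-0.1, -0.1, -0.5]
opening: -0.0002
finger_force: 0.0
```

```bash
python3 -c "
from h import *
im=tip();cv2.imwrite('pics/s4.png',cv2.resize(im[135:185,235:300],None,fx=10,fy=10))
print(sensors.state())
_,d=cams.camera('top'); w=world('top',d); print(w[222:238,236:254,2].round(3)[::2,::2])"
```

```text
TCP px 264 173
[[1.61e+02 4.34e-01 2.42e-01 8.50e-02 4.53e-01 2.95e-01 4.70e-02]
 [1.62e+02 4.34e-01 2.44e-01 8.00e-02 4.44e-01 2.57e-01 6.90e-02]
 [1.63e+02 4.33e-01 2.39e-01 7.90e-02 4.43e-01 2.54e-01 6.70e-02]
 [1.64e+02 4.33e-01 2.41e-01 7.40e-02 4.41e-01 2.49e-01 6.70e-02]
 [1.65e+02 4.33e-01 2.44e-01 6.80e-02 4.43e-01 2.56e-01 5.80e-02]
 [1.66e+02 4.34e-01 2.52e-01 5.90e-02 4.41e-01 2.52e-01 5.70e-02]
 [1.67e+02 4.33e-01 2.45e-01 5.90e-02 4.39e-01 2.45e-01 5.80e-02]
 [1.68e+02 4.31e-01 2.41e-01 5.80e-02 4.38e-01 2.42e-01 5.60e-02]
 [1.69e+02 4.30e-01 2.38e-01 5.60e-02 4.36e-01 2.34e-01 5.80e-02]
 [1.70e+02 4.28e-01 2.31e-01 5.80e-02 4.35e-01 2.31e-01 5.60e-02]
 [1.71e+02 4.26e-01 2.25e-01 5.80e-02 4.32e-01 2.22e-01 5.80e-02]
 [1.72e+02 4.26e-01 2.27e-01 5.30e-02 4.32e-01 2.20e-01 5.60e-02]
 [1.73e+02 4.24e-01 2.20e-01 5.40e-02 4.32e-01 2.24e-01 4.90e-02]
 [1.74e+02 4.24e-01 2.21e-01 4.90e-02 4.31e-01 2.21e-01 4.80e-02]
 [1.75e+02 4.24e-01 2.21e-01 4.50e-02 4.30e-01 2.17e-01 4.70e-02]
 [1.76e+02 4.21e-01 2.12e-01 4.80e-02 4.28e-01 2.10e-01 4.70e-02]
 [1.77e+02 4.21e-01 2.12e-01 
[... 460 characters left out ...]
ee_rot': array([-5.38887623e-01, -3.09484720e+00,  8.44711706e-05]), 'wrist_force': array([-0.59150551,  0.49467743, -0.75365277]), 'torque': array([0.02087437, 0.05264509, 0.02054562]), 'finger_force': 0.0, 'opening': -0.00011113459933592823}
[[0.402 0.398 0.44  0.446 0.439 0.42  0.364 0.047 0.054]
 [0.388 0.321 0.446 0.444 0.443 0.44  0.389 0.051 0.054]
 [0.325 0.304 0.282 0.44  0.446 0.444 0.412 0.361 0.058]
 [0.307 0.285 0.273 0.444 0.443 0.443 0.427 0.383 0.154]
 [0.287 0.272 0.257 0.44  0.448 0.443 0.446 0.4   0.159]
 [0.275 0.25  0.236 0.221 0.444 0.447 0.451 0.426 0.37 ]
 [0.236 0.231 0.208 0.196 0.449 0.449 0.45  0.448 0.396]
 [0.198 0.054 0.05  0.049 0.053 0.45  0.45  0.448 0.419]]
```

View pics/s4.png

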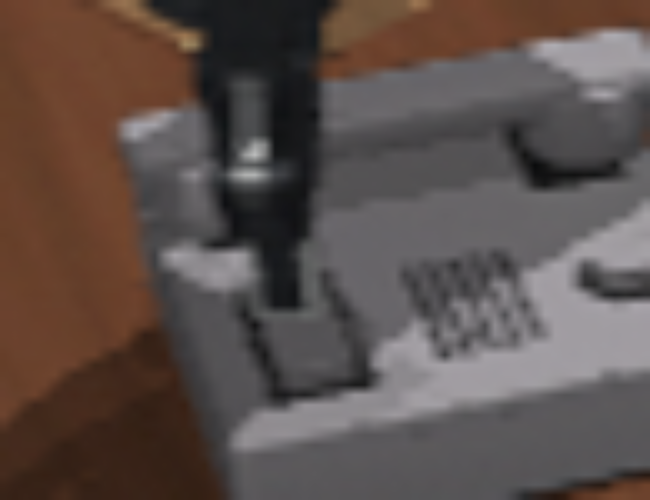

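The tip is at crop (285,308), just above the key, which is still up. Continuing in small steps.

Call:
move_arm([
  [[0, 0, 0.2], [0, 0, 0], 0],
  [[0, 0, 0.4], [0, 0, 0], 0],
  [[0, 0, 0.4], [0, 0, 0], 0],
])

```text
t: 5.32
position: [0.4329, 0.2581, 0.0247]
ee_rot: [0.539, 3.094, 0.001]
wrist_force: [0.4, 0.0, 1.5]
opening: -0.0
finger_force: 0.9
```

Call:
move_arm([
  [[0, 0, 0.2], [0, 0, 0], 0],
  [[0, 0, 0.2], [0, 0, 0], 0],
])

```text
t: 5.58
position: [0.4329, 0.2581, 0.0226]
ee_rot: [0.539, 3.094, 0.001]
wrist_force: [1.1, 1.1, 2.1]
opening: 0.0001
finger_force: 0.9
```

Call:
move_arm([
  [[0, 0, 0.2], [0, 0, 0], 0],
  [[0, 0, 0.3], [0, 0, 0], 0],
  [[0, 0, 0.3], [0, 0, 0], 0],
])

```text
t: 5.95
position: [0.4329, 0.2581, 0.0195]
ee_rot: [0.539, 3.095, 0.001]
wrist_force: [1.6, 0.3, 1.2]
opening: -0.0002
finger_force: 0.8
```

Call:
move_arm([
  [[0, 0, 0.1], [0, 0, 0], 0],
  [[0, 0, 0.2], [0, 0, 0], 0],
  [[0, 0, 0.2], [0, 0, 0], 0],
])

```text
t: 6.32
position: [0.433, 0.2581, 0.0192]
ee_rot: [0.539, 3.094, 0.001]
wrist_force: [-2.0, -1.5, 10.4]
opening: -0.0001
finger_force: 4.9
```

Bottomed: the force rose to 10 N at reported z 0.0192, which is a true 0.052, so the reported z is 33 mm low. Lifting and moving over the release's key.

Call:
move_arm([
  [[0, 0, -2], [0, 0, 0], 0],
  [[0, 0, -5], [0, 0, 0], 0],
  [[-2, -1.6, -7], [0, 0, 0], 0],
  [[-6, -4.6, -7], [0, 0, 0], 0],
  [[-10.5, -8.2, -7], [0, 0, 0], 0],
  [[-15, -11.7, -7], [0, 0, 0], 0],
  [[-18.5, -14.4, -6.5], [0, 0, 0], 0],
  [[-20.2, -15.7, -6], [0, 0, 0], 0],
  [[-20.2, -15.7, -4], [0, 0, 0], 0],
  [[-20.2, -15.7, -3], [0, 0, 0], 0],
  [[-20.2, -15.7, -3], [0, 0, 0], 0],
])

```text
t: 7.7
position: [0.5682, 0.0427, 0.046]
ee_rot: [-0.537, -3.092, 0.0]
wrist_force: [-0.4, 0.7, -0.6]
opening: 0.0
finger_force: 0.0
```

```bash
python3 - <<'E'
from h import *
to((.570,.042,.0223))
im,d=cams.camera("top"); w=world("top",d); K=w[226:232,241:248,2]; print("talk key z",np.median(K)); print("alarm z",np.median(w[196:200,245:250,2]))
im=tip(); cv2.imwrite('pics/s5.png',cv2.resize(im[130:230,270:390],None,fx=6,fy=6))
E
```

```text
t 7.7 pos [0.5682 0.0427 0.046 ] F [-0.37  0.7  -0.64] op 0.0 
R [[-0.941, 0.337, -0.004], [0.337, 0.942, 0.0], [0.003, -0.001, -1.0]]
(0.57, 0.042, 0.0223) -> cm [-0.2  -0.    2.37]
talk key z 0.052300718196629514
alarm z 0.060009038538755055
TCP px 325 195
[[ 1.83e+02  5.61e-01  2.60e-02  1.07e-01  5.68e-01  2.80e-02  1.04e-01]
 [ 1.84e+02  5.61e-01  2.70e-02  1.03e-01  5.67e-01  2.40e-02  1.03e-01]
 [ 1.85e+02  5.62e-01  2.80e-02  9.80e-02  5.69e-01  2.90e-02  9.50e-02]
 [ 1.86e+02  5.63e-01  3.00e-02  9.30e-02  5.67e-01  2.60e-02  9.40e-02]
 [ 1.87e+02  5.63e-01  3.00e-02  8.90e-02  5.69e-01  3.00e-02  8.70e-02]
 [ 1.88e+02  5.66e-01  3.70e-02  7.90e-02  5.70e-01  3.10e-02  8.20e-02]
 [ 1.89e+02  6.03e-01  1.28e-01 -2.00e-03  6.10e-01  1.27e-01 -3.00e-03]
 [ 1.90e+02  5.82e-01  7.70e-02  3.80e-02  5.88e-01  7.40e-02  3.70e-02]
 [ 1.91e+02  5.79e-01  7.00e-02  3.90e-02  5.85e-01  6.70e-02  4.00e-02]
 [ 1.92e+02  5.72e-01  5.30e-02  5.00e-02  5.77e-01  4.90e-02  5.10e-02]
 [ 1.93e+02  5.69e-01  4.70e-02  5.10e-02  5.76e-01  4.70e-02  4.90e-02]
 [ 1.94e+02  5.69e-01  4.50e-02  4.90e-02  5.75e-01  4.40e-02  4.70e-02]
 [ 1.95e+02  5.67e-01  4.20e-02  4.70e-02  5.73e-01  3.80e-02  4.90e-02]
 [ 1.96e+02  5.64e-01  3.40e-02  5.10e-02  5.71e-01  3.40e-02  4.80e-02]
 [ 1.97e+02  5.63e-01  3.20e-02  4.80e-02  5.69e-01  3.00e-02  4.70e-02]
 [ 1.98e+02  5.61e-01  2.80e-02  4.80e-02  5.68e-01  2.70e-02  4.70e-02]
 [ 1.99e+02  5.61e-01  2.60e-02  4.50e-02  5.65e-01  2.10e-02  4.80e-02]]
```

View pics/s5.png

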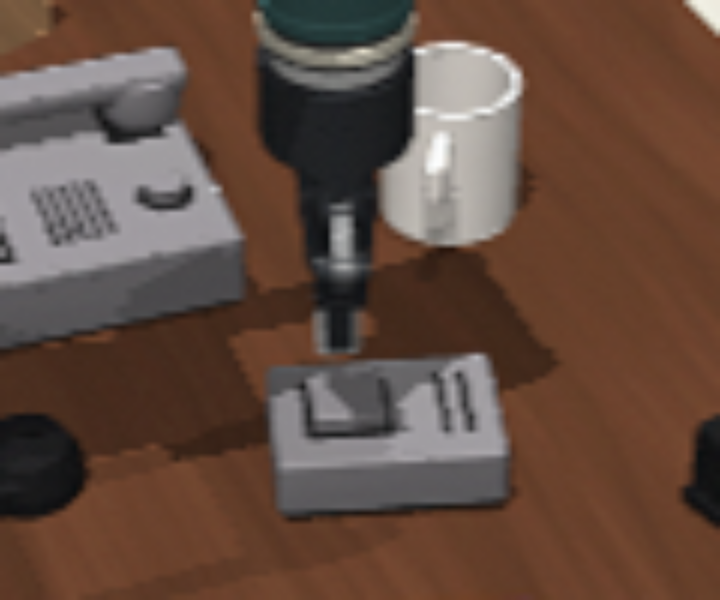

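The bar key is down (z 0.052). The tip is at crop (337,350), above the release's square key at (350,405), and the release hasn't moved. Pressing now.

Call:
move_arm([
  [[-0.2, 0, 0.6], [0, 0, 0], 0],
  [[-0.2, 0, 1.2], [0, 0, 0], 0],
  [[-0.2, 0, 1.8], [0, 0, 0], 0],
  [[-0.2, 0, 2.4], [0, 0, 0], 0],
  [[-0.2, 0, 2.7], [0, 0, 0], 0],
  [[-0.2, 0, 3.0], [0, 0, 0], 0],
  [[-0.2, 0, 3.3], [0, 0, 0], 0],
  [[-0.2, 0, 3.5], [0, 0, 0], 0],
  [[-0.2, 0, 3.5], [0, 0, 0], 0],
])

```text
t: 8.93
position: [0.5716, 0.0412, 0.0126]
ee_rot: [0.539, 3.095, 0.0]
wrist_force: [-2.1, 0.0, 2.2]
opening: -0.0
finger_force: 0.9
```

Call:
move_arm([
  [[0, 0, 0.15], [0, 0, 0], 0],
  [[0, 0, 0.3], [0, 0, 0], 0],
  [[0, 0, 0.3], [0, 0, 0], 0],
])

```text
t: 9.3
position: [0.5716, 0.0413, 0.0094]
ee_rot: [0.539, 3.095, 0.0]
wrist_force: [-1.6, 0.7, 2.0]
opening: 0.0001
finger_force: 0.9
```

Call:
move_arm([
  [[0, 0, 0.1], [0, 0, 0], 0],
  [[0, 0, 0.2], [0, 0, 0], 0],
  [[0, 0, 0.2], [0, 0, 0], 0],
])

```text
t: 9.68
position: [0.5717, 0.0412, 0.0092]
ee_rot: [0.539, 3.095, 0.0]
wrist_force: [-4.3, -0.7, 10.3]
opening: 0.0003
finger_force: 4.7
```

Square key bottomed. Lifting and moving over the bell.

Call:
move_arm([
  [[0, 0, -2], [0, 0, 0], 0],
  [[0, 0, -5], [0, 0, 0], 0],
  [[0, -2, -8], [0, 0, 0], 0],
  [[-0.3, -7, -8], [0, 0, 0], 0],
  [[-0.7, -12, -8], [0, 0, 0], 0],
  [[-1, -17, -8], [0, 0, 0], 0],
  [[-1.3, -22, -8], [0, 0, 0], 0],
  [[-1.6, -27, -8], [0, 0, 0], 0],
  [[-2, -32, -8], [0, 0, 0], 0],
  [[-2.2, -36, -8], [0, 0, 0], 0],
  [[-2.3, -37.6, -7.5], [0, 0, 0], 0],
  [[-2.3, -37.6, -6], [0, 0, 0], 0],
  [[-2.3, -37.6, -5], [0, 0, 0], 0],
  [[-2.3, -37.6, -5], [0, 0, 0], 0],
])

```text
t: 11.42
position: [0.4657, -0.3181, 0.0554]
ee_rot: [-0.535, -3.092, -0.004]
wrist_force: [0.7, 0.8, 0.1]
opening: -0.0001
finger_force: 0.0
```

```bash
python3 - <<'E'
from h import *
to((.4663,-.3205,.032))
im,d=cams.camera("top"); w=world("top",d); print("gate key z",np.median(w[188:193,302:308,2]),"talk",np.median(w[226:232,241:248,2]))
im=tip(); cv2.imwrite('pics/s6.png',cv2.resize(im[230:330,290:410],None,fx=6,fy=6))
E
```

```text
t 11.425 pos [ 0.4657 -0.3181  0.0554] F [0.71 0.78 0.08] op -0.0001 
R [[-0.942, 0.336, -0.003], [0.336, 0.942, 0.003], [0.004, 0.002, -1.0]]
(0.4663, -0.3205, 0.032) -> cm [-0.15 -0.21  2.34]
gate key z 0.04135475628470786 talk 0.05235944301842921
TCP px 344 288
[[ 2.76e+02  4.39e-01 -3.72e-01  1.68e-01  1.59e-01 -9.46e-01  9.09e-01]
 [ 2.77e+02  4.60e-01 -3.29e-01  1.10e-01  4.63e-01 -3.35e-01  1.14e-01]
 [ 2.78e+02  4.59e-01 -3.33e-01  1.10e-01  4.63e-01 -3.34e-01  1.10e-01]
 [ 2.79e+02  4.59e-01 -3.33e-01  1.07e-01  4.64e-01 -3.33e-01  1.05e-01]
 [ 2.80e+02  4.60e-01 -3.31e-01  1.01e-01  4.65e-01 -3.32e-01  9.90e-02]
 [ 2.81e+02  4.59e-01 -3.32e-01  9.90e-02  4.63e-01 -3.35e-01  1.00e-01]
 [ 2.82e+02  4.96e-01 -2.56e-01 -5.00e-03  5.00e-01 -2.62e-01 -1.00e-03]
 [ 2.83e+02  4.94e-01 -2.62e-01 -2.00e-03  4.99e-01 -2.63e-01 -4.00e-03]
 [ 2.84e+02  4.92e-01 -2.66e-01 -0.00e+00  4.98e-01 -2.66e-01 -3.00e-03]
 [ 2.85e+02  4.90e-01 -2.70e-01  1.00e-03  4.96e-01 -2.70e-01 -2.00e-03]
 [ 2.86e+02  4.89e-01 -2.71e-01 -2.00e-03  4.94e-01 -2.75e-01  0.00e+00]
 [ 2.87e+02  4.67e-01 -3.18e-01  5.70e-02  4.72e-01 -3.18e-01  5.60e-02]
 [ 2.88e+02  4.66e-01 -3.19e-01  5.50e-02  4.70e-01 -3.22e-01  5.60e-02]
 [ 2.89e+02  4.64e-01 -3.24e-01  5.80e-02  4.68e-01 -3.27e-01  6.00e-02]
 [ 2.90e+02  4.63e-01 -3.25e-01  5.60e-02  4.67e-01 -3.30e-01  5.90e-02]
 [ 2.91e+02  4.62e-01 -3.28e-01  5.60e-02  4.64e-01 -3.34e-01  6.20e-02]
 [ 2.92e+02  4.61e-01 -3.30e-01  5.40e-02  4.63e-01 -3.37e-01  6.10e-02]]
```

View pics/s6.png

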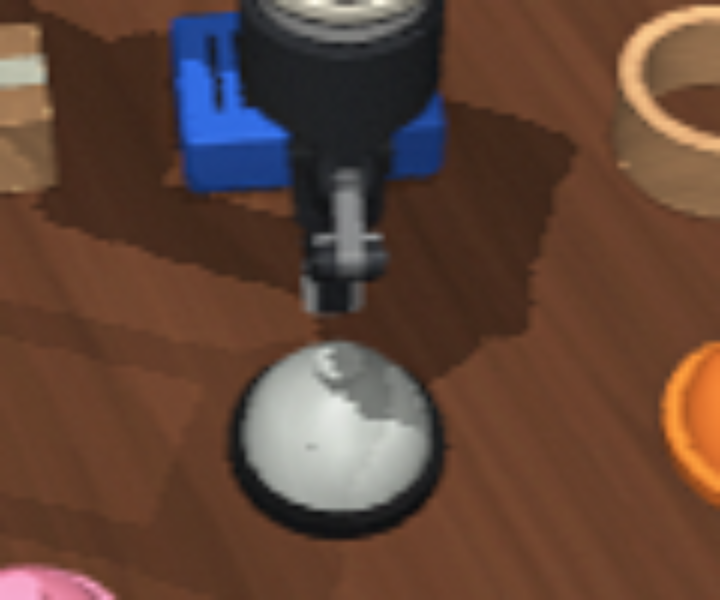

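Gate key down (z 0.041). The tip is at crop (330,305), above the plunger at (345,362), and the bell hasn't moved. Pressing the plunger.

Call:
move_arm([
  [[-0.1, -0.3, 0.6], [0, 0, 0], 0],
  [[-0.1, -0.3, 1.2], [0, 0, 0], 0],
  [[-0.1, -0.3, 1.8], [0, 0, 0], 0],
  [[-0.1, -0.3, 2.3], [0, 0, 0], 0],
  [[-0.1, -0.3, 2.6], [0, 0, 0], 0],
  [[-0.1, -0.3, 2.9], [0, 0, 0], 0],
  [[-0.1, -0.3, 3.2], [0, 0, 0], 0],
  [[-0.1, -0.3, 3.5], [0, 0, 0], 0],
  [[-0.1, -0.3, 3.6], [0, 0, 0], 0],
  [[-0.1, -0.3, 3.6], [0, 0, 0], 0],
])

```text
t: 12.78
position: [0.4662, -0.3236, 0.0218]
ee_rot: [0.539, 3.095, -0.0]
wrist_force: [-0.4, 1.5, 3.1]
opening: 0.0001
finger_force: 1.4
```

Call:
move_arm([
  [[0, 0, 0.1], [0, 0, 0], 0],
  [[0, 0, 0.25], [0, 0, 0], 0],
  [[0, 0, 0.25], [0, 0, 0], 0],
])

```text
t: 13.15
position: [0.4662, -0.3236, 0.0193]
ee_rot: [0.539, 3.095, -0.0]
wrist_force: [-1.2, 1.5, 4.8]
opening: 0.0003
finger_force: 2.2
```

The plunger is at its stop. Letting go slowly, straight up.

Call:
move_arm([
  [[0, 0, -0.3], [0, 0, 0], 0],
  [[0, 0, -0.7], [0, 0, 0], 0],
  [[0, 0, -1.2], [0, 0, 0], 0],
  [[0, 0, -3], [0, 0, 0], 0],
  [[0, 0, -6], [0, 0, 0], 0],
  [[0, 0, -10], [0, 0, 0], 0],
  [[0, 0, -12], [0, 0, 0], 0],
  [[0, 0, -12], [0, 0, 0], 0],
  [[0, 0, -12], [0, 0, 0], 0],
  [[0, 0, -12], [0, 0, 0], 0],
])

```text
t: 14.4
position: [0.4653, -0.3229, 0.1372]
ee_rot: [-0.538, -3.092, -0.003]
wrist_force: [0.3, -0.4, -0.3]
opening: 0.0003
finger_force: 0.0
```

```bash
python3 - <<'E'
from h import *
im,d=cams.camera("top"); w=world("top",d); print("gate",np.median(w[188:193,302:308,2]),"talk",np.median(w[226:232,241:248,2]),"alarm",np.median(w[196:200,245:250,2]))
im,d=cams.camera("side"); w=world("side",d); W=w[250:330,310:380].reshape(-1,3)
m=(np.hypot(W[:,0]-.466,W[:,1]+.321)<.05)&(W[:,2]<.08)&(W[:,2]>.012); print("bell",W[m].mean(0)); 
z=np.load("side0.npz")["w"][250:330,310:380].reshape(-1,3)
m0=(np.hypot(z[:,0]-.466,z[:,1]+.321)<.05)&(z[:,2]<.08)&(z[:,2]>.012); print("before",z[m0].mean(0), "tops",np.sort(W[m][:,2])[-8:],np.sort(z[m0][:,2])[-8:])
s=sensors.state(); print(s["t"],s["position"],s["wrist_force"])
E
```

```text
gate 0.043223125753658276 talk 0.052938058871402904 alarm 0.05889259066597341
bell [ 0.46117949 -0.33869569  0.03227965]
before [ 0.46115972 -0.33848829  0.03258238] tops [0.05874941 0.05886506 0.05894207 0.05931098 0.05951731 0.06004419
 0.06065158 0.06168017] [0.05962921 0.05990252 0.06010263 0.06059105 0.06062845 0.06088455
 0.06093401 0.0609465 ]
14.5 [ 0.4654981  -0.3230705   0.13754702] [-0.02170441 -0.60577466  0.168001  ]
```

Both keys are down, the alarm key is up, the bell is in place with its plunger up, and the robot is clear.

```bash
python3 -c "
from bench import r
print(r.sign_off())"
```

```text
the job is handed in; nothing more can be done
None
```

I pressed the bar key and the square key fully down in order and rang the bell. After release, measurements showed both keys down, the plunger and alarm key up, and the bell and keys in place. The job is handed in, but no verdict came back.

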